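# Gauge the bored asphalt blocks and sort them

### The job

Try the plug gauge in the bore of each block as it stands in the inclined rack, first the left-hand block (as the robot sees it), then the right-hand one: push it in until its collar is down on the block or it stops part way, and keep it there a moment. Put the gauge back upright in its cup, then stand the block that it went fully into upright on the floor of the square tray, near the middle, and the block in which it stopped likewise in the round tray. Leave the standing drill cores and the bottle where they are.

Things in the scene. Friction and masses are not known exactly. Their poses are not given: they have to be found in the camera images.
- rack: fixed wooden rack, 206 mm long (y), 120 mm deep, upper edge 90 mm high, with two pockets whose floors are inclined 30 deg to face up and to its -x side (the robot): pocket axis (-0.5, 0, 0.866) in its frame. Pocket walls 24 mm high front and back, 16 mm high at the sides, 2 mm play round a block. Origin: centre of the underside, z up, y towards the left pocket. Position and yaw vary
- rack_left (a point): centre of the floor of the rack's left-hand pocket (rack +y side), 50 mm above the table, 62 mm from the rack's middle; axes are those of the rack
- rack_right (a point): centre of the floor of the rack's right-hand pocket (rack -y side), 50 mm above the table, 62 mm from the rack's middle; axes are those of the rack
- block_a: asphalt block, 58 x 58 x 80 mm tall, about 0.5 kg, loose, one of two that look alike. 34 mm bore from the top: in a good block right through; in a bad one only 22 mm wide deeper than 22 mm, where the plug stops. Which is which is found by gauging. Origin: centre of the underside; z along the bore to its mouth (z = 80 mm), leaning 30 deg in the rack; x, y square to its sides
- block_b: asphalt block, 58 x 58 x 80 mm tall, about 0.5 kg, loose, one of two that look alike. 34 mm bore from the top: in a good block right through; in a bad one only 22 mm wide deeper than 22 mm, where the plug stops. Which is which is found by gauging. Origin: centre of the underside; z along the bore to its mouth (z = 80 mm), leaning 30 deg in the rack; x, y square to its sides
- gauge: metal plug gauge, 128 mm long, 0.4 kg, loose, upright in the cup: plug 31 mm dia, 60 mm long (last 4 mm tapers to 26 mm); collar 42 mm dia from 60 to 66 mm; square handle 22 x 22 mm from 66 to 128 mm. Origin: centre of the foot; z to the handle; x, y square to the handle. With the collar down on a good block its origin is at z = 20 mm in the block's frame; stopped in a bad one, about 58 mm
- cup: fixed grey open cup in which the gauge stands, outer diameter 64 mm at the foot and 60 mm at the rim, 40 mm tall, inner diameter at least 46 mm, inner floor 5 mm above the table. Origin: centre of the underside; z up
- square_tray: fixed white square tray, 126 x 126 mm outside, walls 10 mm thick and 30 mm high, floor 10 mm above the table. Origin: centre of the underside; z up; x and y square to its sides. It may be to the left or the right
- round_tray: fixed white round tray, 136 mm across the rim and 128 mm at the foot, walls 9 mm thick and 30 mm high, floor 5 mm above the table. Origin: centre of the underside; z up. It may be to the left or the right
- tall_core: bystander: standing asphalt drill core, 76 mm diameter, 150 mm tall, loose. Origin: centre of the underside
- short_core: bystander: standing asphalt drill core, 90 mm diameter, 70 mm tall, loose. Origin: centre of the underside
- bottle: bystander: standing white bottle, 48 mm diameter, 140 mm tall, loose. Origin: centre of the underside

How it is judged:
On the way, in this order (a step that is already met when the one before it is completed fails the run):
1. the gauge is tried in the left-hand block in the rack: pushed in until the collar is down (within 8 mm), or until it stops on the narrowing, and kept there 0.2 s (((distance between block_a and rack_left below 0.015 m and x of gauge in the frame of block_a between -0.008 and 0.008 m and y of gauge in the frame of block_a between -0.008 and 0.008 m and z of gauge in the frame of block_a below 0.028 m and angle between the z axis of gauge and the z axis of block_a, either way round below 0.15 rad) or (distance between block_b and rack_left below 0.015 m and x of gauge in the frame of block_b between -0.008 and 0.008 m and y of gauge in the frame of block_b between -0.008 and 0.008 m and z of gauge in the frame of block_b between 0.045 and 0.063 m and angle between the z axis of gauge and the z axis of block_b, either way round below 0.15 rad and contact force between gauge and block_b above 1.5 N))), for 0.2 s.
2. the gauge is tried in the right-hand block in the rack in the same way (((distance between block_a and rack_right below 0.015 m and x of gauge in the frame of block_a between -0.008 and 0.008 m and y of gauge in the frame of block_a between -0.008 and 0.008 m and z of gauge in the frame of block_a below 0.028 m and angle between the z axis of gauge and the z axis of block_a, either way round below 0.15 rad) or (distance between block_b and rack_right below 0.015 m and x of gauge in the frame of block_b between -0.008 and 0.008 m and y of gauge in the frame of block_b between -0.008 and 0.008 m and z of gauge in the frame of block_b between 0.045 and 0.063 m and angle between the z axis of gauge and the z axis of block_b, either way round below 0.15 rad and contact force between gauge and block_b above 1.5 N))), for 0.2 s.
3. the gauge is back upright in its cup (horizontal distance between gauge and cup below 0.016 m and angle between gauge's own z axis and vertical below 0.12 rad and z of gauge in the frame of cup between 0 and 0.012 m and contact force between the fingers and gauge below 0.1 N), for 0.2 s.
At the end, for the whole second after the job is handed in: The block that the gauge went fully into stands upright (within 4.5 degrees) on the floor of the square tray, its middle within 40 mm of the tray's; the other block likewise in the round tray; the gauge stands upright (within 7 degrees) on the floor of its cup; all three at rest (horizontal distance between block_a and square_tray below 0.04 m and angle between each of block_a, block_b's own z axis and vertical below 0.08 rad and z of block_a in the frame of square_tray between 0 and 0.016 m and linear speed of each of block_a, block_b, gauge below 0.02 m/s and angular speed of each of block_a, block_b, gauge below 0.2 rad/s and horizontal distance between block_b and round_tray below 0.04 m and z of block_b in the frame of round_tray between 0 and 0.016 m and horizontal distance between gauge and cup below 0.016 m and angle between gauge's own z axis and vertical below 0.12 rad and z of gauge in the frame of cup between 0 and 0.012 m); the robot touches nothing.
It fails at once if a drill core or the bottle is moved by more than 20 mm (distance of any of tall_core, short_core, bottle from where it was at the start of the episode above 0.02 m).
It also fails if it takes over 72 s, if anything falls off the work surface, if the arm or the gripper's body presses on something with over 40 N, if the wrist force passes 120 N, or if a joint passes its speed limit or range.

### The arm

A 6-joint arm with a two-finger parallel gripper is mounted at the origin on the work surface. World frame = base frame: x ahead of the robot, y to its left, z up, the work surface at z = 0. Lengths are in m, angles in rad, forces in N, time in s.
With the tool pointing down it reaches from about 0.275 to 0.825 m from the base axis. Payload 4.9 kg.
Tool frame: the origin (TCP) lies on the centre line of the jaws, within the pads' length; the fingertips stand 11 mm ahead of it and the grasp point (between the pads) lies 8 mm behind it; z points along the fingers, y is the line along which they close (so a half turn about z gives the same grasp; the last joint's range is limited). The gripper opens to 85 mm and grips with 20 to 120 N. Pads are 22 mm wide; open, the fingers measure 114 mm over their backs; the gripper's body (76 mm by 85 mm) begins 54 mm behind the grasp point. The pads swing forward as they close: fully open they stand 13 mm farther back than shut.
Start: joints at [1.183, 0.326, -0.193, 1.052, 0, 1.437], TCP at [0.138, 0.532, 0.242] pointing down, gripper open.
Joint ranges: [-2.65, 2.65], [-0.97, 1.79], [-1.3, 1.35], [-1.93, 2.1], [-1.47, 1.37], [-3.14, 3.14]. Speed limits (rad/s): [2.57, 2.57, 3.14, 3.14, 3.14, 3.14].

### API

Orientations are given as a unit quaternion [w, x, y, z].
In Python, from cell import * gives the robot as it stands. Calls block until the motion is done:
- move_pose(position, orientation): joint-space move of the TCP to a pose.
- move_linear(position, speed=0.15, rotation=None, until_force=None): straight line of the TCP; rotation=None keeps the orientation; speed is the mean speed in m/s. With until_force (N) it stops when the force on the tool has changed by that much, and returns True; else False.
- goto_joints(angles): joint-space move.
- set_gripper(opening, grasp_force=None): opening from 0.0 (shut) to 1.0 (fully open); grasp_force is the grip in N (None keeps the last); returns when the fingers have stopped.
- wait(seconds).
- solve_ik(position, orientation): joint angles nearest the present ones, or None.
- camera(name): name is "scene" or "top"; returns (picture, depth): 480x640x3 uint8, red, green, blue; 480x640 float32, m along the optical axis (not along the pixel's ray), 0 where there is no reading.
- calibration(name): a dict with "mtx" (3x3 intrinsics, pixels), "extrinsics" (4x4, takes a point from world to camera coordinates). Camera axes: x right, y down, z forward; pixel columns grow to the right and rows downward; lengths in m; the calibration is good to about 2 mm. A picture is of the moment at which its call begins. calibration takes no time and is no camera call.
A pose or a line that the arm cannot do raises PlanningError and nothing moves.
- close_job(): hands the job in; it is judged then, once.
Trained networks look in the newest picture that a camera, given by its name, has taken for a name from the list of things; names that differ only in an ending like _2 or _b are one class to them, and where a whole thing is asked for, a point or a joint stands for the part that bears it (a point fixed in the world has none). Each returns a list of dicts, best first, with "p" (0 to 1); they miss things now and then, are a little off and sometimes report something else, mostly with a low value. They report only what shows in the picture. A call takes as long as a camera call.
- boxes_of(camera, thing): "location" ([x, y, z] in m, in world coordinates, good to about 4 mm: the middle of the surface that is visible of it).
- mark_of(camera, thing): "location" ([x, y, z] in m, in world coordinates, good to about 4 mm: a listed point, or the origin of a listed thing).
Readings, each from a call of its own:
- get_clock(): time.
- get_joint_positions(): joint angles.
- get_joint_vel(): joint speeds.
- get_joint_efforts(): joint torques, N m.
- get_position(): TCP position.
- get_tool_rot(): TCP orientation.
- get_ft_force(): force on the tool from outside, world axes, zero at the start.
- get_moment(): the same for the moment, N m.
- get_gripper_width(): opening from 0.0 (shut) to 1.0 (fully open).
- get_finger_force(): force on a finger pad.
Only numpy, scipy, OpenCV 4.12 (cv2) and the standard library are available. Lean on these libraries where they do the work, as an engineer would, in place of code of your own. Each camera call takes 0.05 s, during which the arm holds its last target. There are 200 camera calls.

## Working session

There is one attempt and no reset: what is moved stays moved. The work goes in short steps, each a Python script; the robot and the scene stay as the last script left them, time stands still between calls to the robot, and variables do not carry over. Pictures are saved under pics/ and viewed, at most 10 in all, crops included, and the job is handed in when it is done.

```bash
mkdir -p pics; ls; python3 - <<'E'
from cell import *
import cv2,numpy as np
for c in("scene","top"):
    p,d=camera(c); cv2.imwrite(f"pics/{c}0.png",p[:,:,::-1]); np.savez(f"{c}0.npz",p=p,d=d,**calibration(c))
    for t in "rack rack_left rack_right block_a gauge cup square_tray round_tray tall_core short_core bottle".split():
        print(c,t,[(np.round(m["location"],3).tolist(),round(m["p"],2)) for m in mark_of(c,t)[:3]])
print(get_clock(), calibration("top"))
E
```

```text
cell.py
pics
scene rack [([0.623, 0.019, 0.0], 0.76), ([0.637, -0.274, 0.003], 0.26)]
scene rack_left [([0.614, 0.085, 0.05], 0.75)]
scene rack_right [([0.63, -0.04, 0.051], 0.68)]
scene block_a [([0.626, -0.042, 0.048], 0.97), ([0.614, 0.087, 0.051], 0.82)]
scene gauge [([0.428, 0.02, 0.006], 0.69)]
scene cup [([0.621, 0.019, 0.004], 0.63), ([0.427, 0.023, -0.0], 0.55)]
scene square_tray [([0.4, -0.283, 0.001], 0.56)]
scene round_tray [([0.429, 0.302, -0.003], 0.98), ([0.39, 0.136, -0.001], 0.44)]
scene tall_core [([0.638, -0.278, 0.003], 0.86)]
scene short_core [([0.67, 0.308, 0.001], 0.63), ([0.428, 0.019, 0.005], 0.18)]
scene bottle [([0.39, 0.138, -0.002], 0.61)]
top rack [([0.623, 0.023, 0.001], 0.86)]
top rack_left [([0.612, 0.087, 0.051], 0.98)]
top rack_right [([0.631, -0.038, 0.052], 0.63)]
top block_a [([0.627, -0.041, 0.05], 0.76), ([0.61, 0.082, 0.047], 0.68)]
top gauge [([0.426, 0.021, 0.003], 0.73)]
top cup [([0.424, 0.023, -0.001], 0.66)]
top square_tray [([0.4, -0.282, -0.003], 0.74)]
top round_tray [([0.428, 0.304, 0.001], 0.61)]
top tall_core [([0.644, -0.276, 0.002], 0.72)]
top short_core [([0.666, 0.31, -0.004], 0.6)]
top bottle [([0.393, 0.138, -0.002], 0.82)]
1.2 {'mtx': array([[600.77644714,   0.        , 322.13833992],
       [  0.        , 600.77644714, 242.91853361],
       [  0.        ,   0.        ,   1.        ]]), 'extrinsics': array([[-0.00368672, -0.99987872,  0.01513112, -0.01389026],
       [-0.98944107,  0.00145504, -0.14492844,  0.54133908],
       [ 0.14488885, -0.01550567, -0.98932644,  1.22208461],
       [ 0.        ,  0.        ,  0.        ,  1.        ]])}
```

View pics/scene0.png

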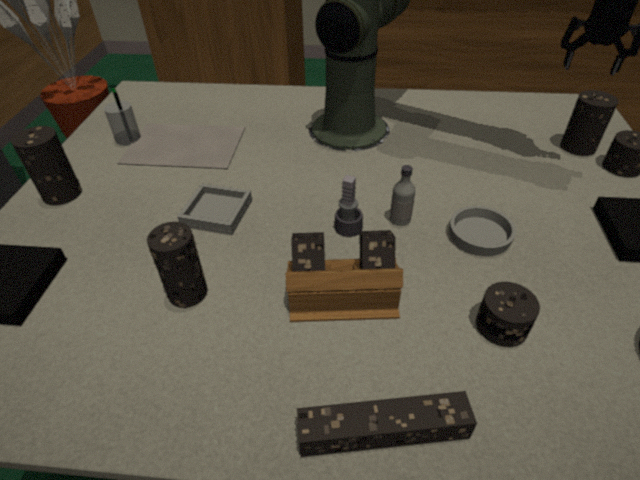

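View pics/top0.png

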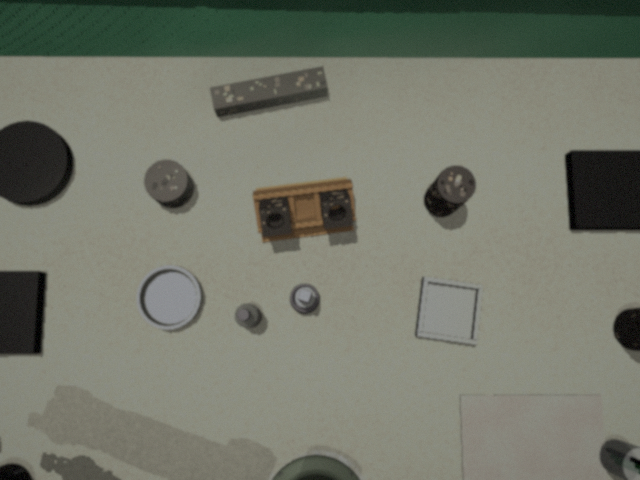

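The scene view has the gauge in its cup at (348,210), beside the bottle at (402,198), with the blocks at (308,250) and (378,250). In the top view the bores are at about (276,217) and (337,210), the round tray is left at (170,298), and the square tray is right at (448,310). This agrees with the network marks, so I'll refine with depth.

```bash
cat > see.py <<'E'
import numpy as np,cv2
from cell import *
def cloud(c,n=6):
    D=[];
    for _ in range(n):
        p,d=camera(c); D.append(np.where(d>0,d,np.nan))
    sd=np.nanmedian(np.nanstd(D,0)); d=np.nanmean(D,0); k=calibration(c)
    v,u=np.mgrid[:480,:640]; K=k["mtx"]
    P=np.stack([(u-K[0,2])/K[0,0]*d,(v-K[1,2])/K[1,1]*d,d],-1)
    E=np.linalg.inv(k["extrinsics"]); return P@E[:3,:3].T+E[:3,3],p,sd
E
python3 - <<'E'
from see import *
Pt,pt,s1=cloud("top"); Ps,ps,s2=cloud("scene"); print("noise",s1,s2)
np.savez("cl.npz",Pt=Pt,Ps=Ps,pt=pt,ps=ps)
yaw=0.139;R=np.array([[np.cos(yaw),-np.sin(yaw)],[np.sin(yaw),np.cos(yaw)]])
def near(P,x,y,r): 
    q=P.reshape(-1,3); return q[np.hypot(q[:,0]-x,q[:,1]-y)<r]
# table height check, rack upper edge
print("table",np.nanmedian(near(Pt,.5,-.1,.02)[:,2]),np.nanmedian(near(Ps,.5,-.1,.02)[:,2]))
for nm,P in(("top",Pt),("scene",Ps)):
    q=near(P,.62,.022,.14); print(nm,"max z",np.sort(q[:,2])[-5:])
    g=near(P,.427,.021,.03); h=g[g[:,2]>.127]; print("handle top n",len(h),h.mean(0),cv2.minAreaRect((h[:,:2]*1000).astype(np.float32)))
    h=g[(g[:,2]>.08)]; print("handle all",len(h),cv2.minAreaRect((h[:,:2]*1000).astype(np.float32)))
# top face of blocks in rack axes
ax=np.array([-.5*np.cos(yaw),-.5*np.sin(yaw),.866]); ex=np.array([.866*np.cos(yaw),.866*np.sin(yaw),.5]); ey=np.array([-np.sin(yaw),np.cos(yaw),0])
for nm,fl in(("L",[.613,.085,.05]),("R",[.6295,-.040,.05])):
    q=(Pt.reshape(-1,3)-fl)@np.stack([ex,ey,ax],1); m=(abs(q[:,0])<.045)&(abs(q[:,1])<.045)
    f=q[m&(abs(q[:,2]-.08)<.008)]; A=np.c_[f[:,:2],np.ones(len(f))]; c=np.linalg.lstsq(A,f[:,2],rcond=None)[0]
    f=f[abs(A@c-f[:,2])<.004]
    print(nm,len(f),"plane",c,"rect",cv2.minAreaRect((f[:,:2]*1000).astype(np.float32)),"pct",np.percentile(f[:,:2],[1,99],axis=0).round(4).tolist())
    H=np.histogram2d(f[:,0],f[:,1],bins=[np.arange(-.04,.041,.004)]*2)[0].astype(int)
    print("\n".join(" ".join(map(str,r)) for r in H))
E
```

```text
noise 0.0023213401 0.0015165715
table 0.001473987224698936 -0.00014543286050200388
top max z [0.13540425 0.13548602 0.13556636 0.13590747 0.13601692]
handle top n 133 [0.42748587 0.01997854 0.13391186] ((427.55718994140625, 19.828065872192383), (21.717924118041992, 21.780921936035156), 71.58245086669922)
handle all 150 ((427.4498596191406, 19.78753662109375), (21.867389678955078, 21.95735740661621), 71.54557800292969)
scene max z [0.13346369 0.1335494  0.13355753 0.13362652 0.13364703]
handle top n 93 [0.43154828 0.01972561 0.13179359] ((429.07421875, 20.08981704711914), (21.309926986694336, 21.34502601623535), 71.92935180664062)
handle all 337 ((429.01019287109375, 19.375593185424805), (22.788299560546875, 22.584915161132812), 71.64424133300781)
L 633 plane [-0.0070018  -0.00534627  0.08005054] rect ((0.5886898040771484, -1.1822433471679688), (57.940208435058594, 58.7347297668457), 89.47045135498047) pct [[-0.0282, -0.0298], [0.0298, 0.0273]]
0 0 0 0 0 0 0 0 0 0 0 0 0 0 0 0 0 0 0 0
0 0 0 0 0 0 0 0 0 0 0 0 0 0 0 0 0 0 0 0
0 0 0 0 2 1 0 0 2 1 0 0 1 0 0 0 1 0 0 0
0 0 2 4 3 4 4 4 4 3 4 
[... 958 characters left out ...]
 0 0 2 1 0 0 2 0 0 0
0 0 0 4 4 3 4 4 4 2 4 4 3 4 4 4 4 2 0 0
0 0 0 3 3 3 4 4 2 4 4 3 4 3 4 4 3 2 0 0
0 0 0 4 4 4 4 3 5 6 5 5 3 4 4 3 2 4 0 0
0 0 0 3 3 4 4 5 2 0 0 1 4 4 3 4 4 2 0 0
0 0 0 5 4 4 4 0 0 0 0 0 0 3 4 4 4 2 0 0
0 0 0 3 4 4 2 0 0 0 0 0 0 0 3 4 4 2 0 0
0 0 0 5 4 4 1 0 0 0 0 0 0 0 2 4 5 2 0 0
0 0 0 3 4 4 0 0 0 0 0 0 0 0 2 4 4 1 0 0
0 0 0 4 3 3 0 0 0 0 0 0 0 0 3 4 4 3 0 0
0 0 0 4 5 4 3 0 0 0 0 0 0 0 4 4 3 1 0 0
0 0 0 4 4 3 5 3 1 0 0 0 1 3 4 4 5 3 0 0
0 0 1 4 3 4 4 4 4 2 2 3 4 4 4 5 2 2 0 0
0 0 1 4 4 4 4 4 3 4 4 3 3 4 4 3 4 2 0 0
0 0 0 4 3 4 4 4 4 4 4 4 4 4 4 4 4 2 0 0
0 0 0 2 4 2 2 2 3 2 2 3 3 2 2 3 3 1 0 0
0 0 0 0 0 0 0 0 0 0 0 0 0 0 0 0 0 0 0 0
0 0 0 0 0 0 0 0 0 0 0 0 0 0 0 0 0 0 0 0
```

```bash
cat > h.py <<'E'
import numpy as np
from scipy.spatial.transform import Rotation as Ro
from cell import *
yaw=.130; cy,sy=np.cos(yaw),np.sin(yaw)
ax=np.array([-.5*cy,-.5*sy,.866]); ex=np.array([.866*cy,.866*sy,.5]); ey=np.array([-sy,cy,0]); Z=np.array([0,0,1.])
off=np.array([.0007,0,0])
L=np.array([.613,.085,.05])+.0006*ex-.0012*ey+off
R=np.array([.6295,-.040,.05])+.0003*ex+.0010*ey+off
G=np.array([.4283,.0197,.005])     # gauge foot in cup
CUP=np.array([.426,.022,.005]); SQ=np.array([.400,-.2825,.010]); RD=np.array([.4285,.303,.005])
def q(a,y):                          # tool z = -a, tool y ~ y
    z=-a/np.linalg.norm(a); y=np.asarray(y,float); y=y-z*(y@z); y/=np.linalg.norm(y)
    x,yy,zz,w=Ro.from_matrix(np.stack([np.cross(y,z),y,z],1)).as_quat(); return [w,x,yy,zz]
def yd(deg): return np.array([np.cos(np.radians(deg)),np.sin(np.radians(deg)),0])
HY=yd(71.6)
TG=.097; TB=.054
def p(v): return np.asarray(v).tolist()
def xi(b):                           # TCP in frame of block at base b (x,y,z mm)
    d=np.array(get_position())-b; return np.round([d@ex*1e3,d@ey*1e3,d@ax*1e3],1)
E
python3 - <<'E'
from h import *
for s in(1,-1):
    for n,P,o in(("pick",G+TG*Z,q(Z,s*HY)),("up",G+(TG+.1)*Z,q(Z,s*HY)),("Lpre",L+.205*ax,q(ax,s*ey)),("Lin",L+.117*ax,q(ax,s*ey)),("Rpre",R+.205*ax,q(ax,s*ey)),("Rin",R+.117*ax,q(ax,s*ey)),
      ("Lb",L+TB*ax,q(ax,s*ey)),("Rb",R+TB*ax,q(ax,s*ey)),("SQ",SQ+TB*Z,q(Z,s*yd(90))),("SQr",SQ+TB*Z,q(Z,s*yd(0))),("RD",RD+TB*Z,q(Z,s*yd(90))),("RDr",RD+TB*Z,q(Z,s*yd(0)))):
        j=solve_ik(p(P),o); print(s,n,None if j is None else np.round(j,2))
print(get_clock())
E
```

```text
1 pick [-0.13  0.27 -0.69  0.61  0.    0.19]
1 up [-0.13  0.14 -0.55  0.88  0.    0.19]
1 Lpre [-0.06 -0.05 -0.83  0.27  0.09 -0.17]
1 Lin [-0.04  0.16 -0.86  0.03  0.08 -0.15]
1 Rpre [-0.37 -0.   -0.78  0.32  0.24 -0.44]
1 Rin [-0.32  0.19 -0.81  0.09  0.22 -0.4 ]
1 Lb [-0.03  0.32 -0.85 -0.11  0.08 -0.14]
1 Rb [-0.29  0.34 -0.8  -0.05  0.21 -0.37]
1 SQ [-0.77  0.42 -0.58  0.57  0.   -0.77]
1 SQr [-0.77  0.42 -0.58  0.57  0.    0.81]
1 RD [ 0.47  0.48 -0.49  0.6   0.    0.47]
1 RDr [ 0.47  0.48 -0.49  0.6   0.    2.05]
-1 pick [-0.13  0.27 -0.69  0.61  0.   -2.95]
-1 up [-0.13  0.14 -0.55  0.88  0.   -2.95]
-1 Lpre [-0.06 -0.05 -0.83  0.27  0.09  2.98]
-1 Lin [-0.04  0.16 -0.86  0.03  0.08  2.99]
-1 Rpre [-0.37 -0.   -0.78  0.32  0.24  2.7 ]
-1 Rin [-0.32  0.19 -0.81  0.09  0.22  2.74]
-1 Lb [-0.03  0.32 -0.85 -0.11  0.08  3.  ]
-1 Rb [-0.29  0.34 -0.8  -0.05  0.21  2.77]
-1 SQ [-0.77  0.42 -0.58  0.57  0.    2.38]
-1 SQr [-0.77  0.42 -0.58  0.57  0.   -2.34]
-1 RD [ 0.47  0.48 -0.49  0.6   0.   -2.67]
-1 RDr [ 0.47  0.48 -0.49  0.6   0.   -1.1 ]
1.8
```

```bash
python3 - <<'E'
from h import *
H2=yd(161.6)
move_pose(p(G+(TG+.13)*Z),q(Z,H2)); 
move_linear(p(G+TG*Z),.15,until_force=15)
set_gripper(0,20); print(get_gripper_width(),get_clock()); set_gripper(.6)
move_linear(p(G+(TG+.015)*Z),.1); move_pose(p(G+(TG+.015)*Z),q(Z,HY)); move_linear(p(G+TG*Z),.1)
set_gripper(0,100); print(get_gripper_width(),get_finger_force(),get_position(),get_clock())
move_linear(p(G+(TG+.12)*Z),.2)
move_pose(p(L+.205*ax),q(ax,ey)); print(xi(L),get_clock(),get_ft_force())
import cv2
for c in("scene","top"): cv2.imwrite(f"pics/{c}1.png",cv2.resize(camera(c)[0][100:340,200:460,::-1],None,fx=2.3,fy=2.3))
E
```

```text
0.2583409660220868 5.8
0.24360556565192246 97.71554589271545 [0.42877363 0.01981669 0.10256606] 8.5667
[-2.400e+00  1.000e-01  2.042e+02] 10.0 [ 0.18944449  0.35068525 -4.35301841]
```

View pics/scene1.png

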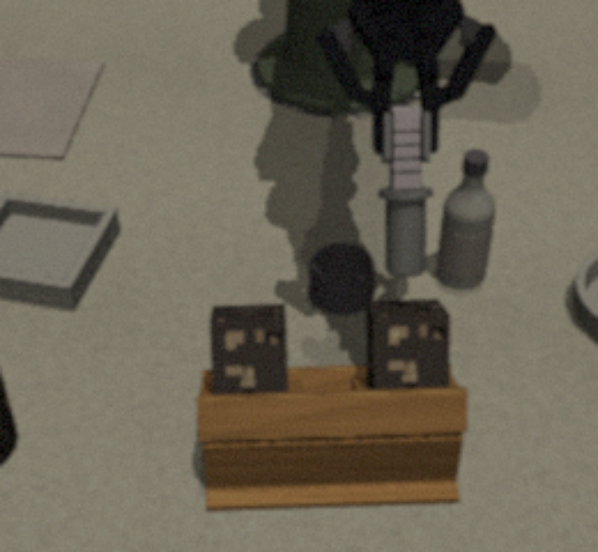

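The gauge is held straight at crop (405,200), above and in front of the left-hand block (408,345). The TCP lags its target by 2.4 mm, so I'll compensate and insert.

```bash
cat >> h.py <<'E'
def insert(b,dx=0,dy=0,pre=.195):
    c=np.zeros(3)
    for _ in range(2):                       # trim out the lag of the arm, across the bore
        t=b+dx*ex+dy*ey+pre*ax; move_linear(p(t+c),.1); wait(.1)
        e=t-np.array(get_position()); c=c+ex*(e@ex)+ey*(e@ey)
    print("pre",xi(b))
    hit=move_linear(p(b+dx*ex+dy*ey+(TG+.017)*ax+c),.05,until_force=12)
    print(hit,"TCP in block",xi(b),"gauge z",xi(b)[2]-TG*1e3,"F",np.round(get_ft_force(),1),get_clock()); return c
E
python3 - <<'E'
from h import *
insert(L)
E
```

```text
pre [  0.3   0.2 195.2]
True TCP in block [-2.000e-01  1.000e-01  1.556e+02] gauge z 58.599999999999994 F [-5.3 -1.   8.4] 11.6917
```

The gauge stopped at z = 58.6 mm, so the left-hand block looks bad. I'll hold there, then try the right.

```bash
python3 - <<'E'
from h import *
wait(.4); print(np.round(get_ft_force(),1),xi(L))
move_linear(p(L+.205*ax),.15)
move_linear(p(R+.205*ax),.15)
insert(R); wait(.3); print(np.round(get_ft_force(),1),xi(R),get_clock())
E
```

```text
[-5.9 -0.9  8.6] [-2.000e-01  1.000e-01  1.557e+02]
pre [  0.2  -0.8 195.1]
True TCP in block [-4.00e-01  1.00e-01  1.18e+02] gauge z 21.0 F [-4.   0.1  5.9] 15.65
[-3.5 -0.5  5.7] [-4.00e-01  1.00e-01  1.18e+02] 15.95
```

The right-hand block took the gauge fully (z = 21 mm), so it is the good one. Now the gauge goes back in its cup.

```bash
python3 - <<'E'
from h import *
wait(.1); move_linear(p(R+.215*ax),.15)
up=CUP+(TG+.10)*Z
move_pose(p(up),q(Z,HY)); wait(.1)
e=up-np.array(get_position()); e[2]=0; print(e)
move_linear(p(CUP+e+(TG+.02)*Z),.15)
print(move_linear(p(CUP+e+(TG-.004)*Z),.05,until_force=5),get_position(),get_clock())
set_gripper(.6); wait(.3); move_linear(p(CUP+(TG+.12)*Z),.25); print(get_clock())
import cv2
for c in("top","scene"):
    print(c,[(np.round(m["location"],3),m["p"]) for m in (camera(c),mark_of(c,"gauge"))[1][:2]],[(np.round(m["location"],3),round(m["p"],2)) for m in mark_of(c,"block_a")[:2]])
cv2.imwrite("pics/scene2.png",camera("scene")[0][:,:,::-1])
E
```

```text
[-0.00057594  0.00048552  0.        ]
True [0.42652532 0.02237972 0.10257561] 18.7333
20.0667
top [(array([ 0.398, -0.282, -0.002]), 0.2)] [(array([ 0.625, -0.038,  0.049]), 0.93), (array([0.609, 0.083, 0.049]), 0.58)]
scene [(array([0.428, 0.024, 0.006]), 0.64)] [(array([ 0.638, -0.277,  0.001]), 0.75), (array([0.613, 0.086, 0.052]), 0.59)]
```

View pics/scene2.png

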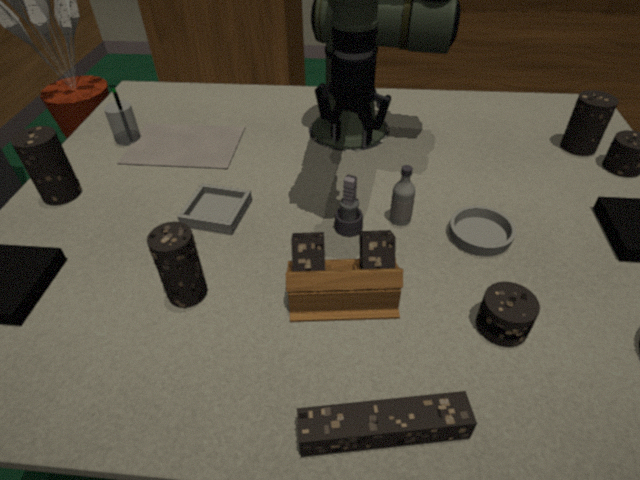

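The gauge is upright in the cup (348,205) and both blocks are still seated. Next, the right block goes to the square tray and the left one to the round tray.

```bash
cat >> h.py <<'E'
def carry(b,T,y):
    set_gripper(1.)
    move_pose(p(b+.16*ax),q(ax,ey)); wait(.1)
    e=b+.16*ax-np.array(get_position()); e=ex*(e@ex)+ey*(e@ey)
    print("down hit",move_linear(p(b+TB*ax+e),.12,until_force=15),xi(b))
    set_gripper(0,80); print("grip",get_gripper_width(),get_finger_force(),get_clock())
    move_linear(p(b+.17*ax),.12); move_linear(p(b+.17*ax+[0,0,.05]),.2)
    up=T+(TB+.09)*Z; move_pose(p(up),q(Z,y)); wait(.1); print(get_gripper_width(),get_clock())
    e=up-np.array(get_position()); e[2]=0
    move_linear(p(T+e+(TB+.015)*Z),.15)
    print("put",move_linear(p(T+e+(TB-.006)*Z),.04,until_force=6),get_position()-T,get_clock())
    set_gripper(1.); wait(.2); move_linear(p(T+(TB+.14)*Z),.2); print(get_clock())
E
python3 - <<'E'
from h import *
carry(R,SQ,yd(82))
import cv2
cv2.imwrite("pics/scene3.png",camera("scene")[0][:,:,::-1]); print([np.round(m["location"],3) for m in mark_of("scene","block_a")])
E
```

```text
down hit False [-0.2 -0.5 54.3]
grip 0.6661578113329261 83.9700511470437 23.1
0.667043881189392 25.825
put True [ 4.83671931e-05 -1.50476570e-03  5.44195326e-02] 26.9
28.35
[array([ 0.396, -0.286,  0.012]), array([0.612, 0.086, 0.052]), array([0.667, 0.308, 0.003])]
```

View pics/scene3.png

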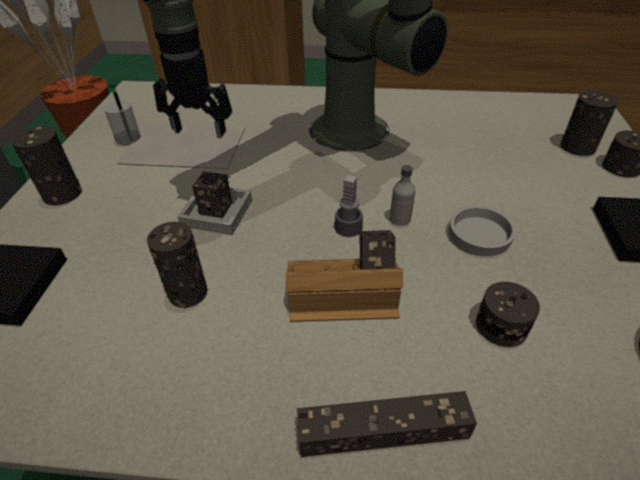

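The good block stands in the square tray at (213,195). Now the other one.

```bash
python3 - <<'E'
from h import *
move_pose(p(L+.22*ax),q(ax,ey))
carry(L,RD,yd(90))
import cv2
for c in("scene","top"):
    cv2.imwrite(f"pics/{c}4.png",camera(c)[0][:,:,::-1]); print([np.round(m["location"],3) for m in mark_of(c,"block_a")])
E
```

```text
down hit False [ 0.1  0.3 54.5]
grip 0.6695844264062982 83.81170224398375 31.9
0.6690316827566017 34.5667
put True [1.62627315e-05 1.75513770e-03 5.44691699e-02] 35.6417
37.0917
[array([0.428, 0.305, 0.007]), array([ 0.39 , -0.286,  0.012])]
[array([0.425, 0.305, 0.004]), array([ 0.394, -0.287,  0.008]), array([ 0.424,  0.024, -0.001])]
```

View pics/scene4.png

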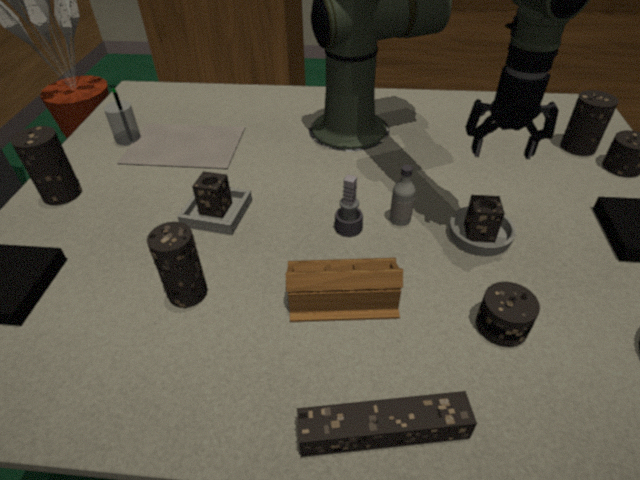

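View pics/top4.png

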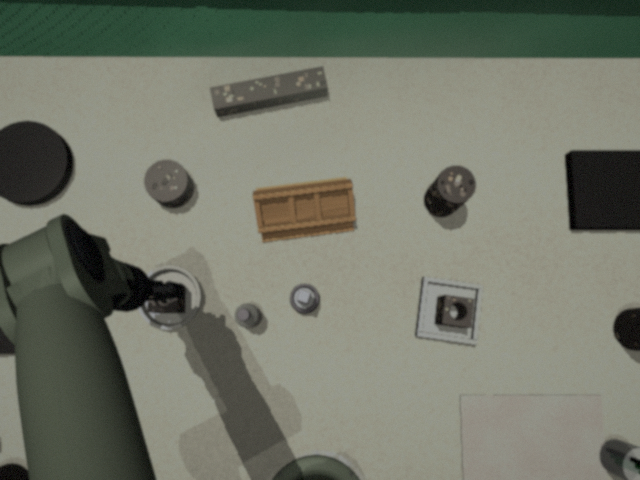

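Both blocks stand upright in their trays: square (455,311) and round (167,298) in the top view. The gauge is in its cup (305,297), the bystanders haven't moved, and the gripper is clear.

```bash
python3 -c "
from cell import *
print(close_job())"
```

```text
the job is handed in; nothing more can be done
None
```

I handed the job in after about 37 s of the 72 s: the right-hand block took the gauge fully and stands in the square tray, the left-hand one stopped it part way and stands in the round tray, the gauge is back upright in its cup, and the cores and bottle were not disturbed.

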